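# Dry-stroke two injection syringes and reject the binding one

## Robot

A 6-joint arm with a two-finger parallel gripper is mounted at the origin on the work surface. World frame = base frame: x ahead of the robot, y to its left, z up, the work surface at z = 0. Lengths are in m, angles in degrees, forces in N, time in s.
With the tool pointing down it reaches from about 0.375 to 0.9 m from the base axis. Payload 3.1 kg.
Tool frame: the origin (TCP) lies where the fingers leave the gripper's body, on its centre line; the fingertips stand 70 mm ahead of it and the grasp point (between the pads) lies 51 mm ahead of it; z points along the fingers, y is the line along which they close (so a half turn about z gives the same grasp; the last joint's range is limited). The gripper opens to 87 mm and grips with 3 to 60 N. Pads are 19 mm wide; open, the fingers measure 117 mm over their backs; the gripper's body (75 mm by 190 mm) begins 51 mm behind the grasp point.
Start: joints at [-75.544, 30.224, 82.088, -0, 67.689, -10.227], TCP at [0.261, -0.568, 0.292] pointing down, gripper open.
Joint ranges: [-176.69, 176.69], [-43.24, 126.21], [12.49, 139.97], [-82, 262], [0, 151.66], [-163.58, 163.58]. Speed limits (degrees/s): [159.86, 159.86, 180, 180, 180, 180].

## Interface

Orientations are given as a 3x3 rotation matrix whose columns are the frame's x, y, z axes.
In Python, from rig import readout, capture, calibration, bot, look_for gives the robot as it stands. The module is installed in compiled form; this text tells all that it offers.
- The arm moves only by the shell command python3 -m pendant 'ROWS'. ROWS is JSON, a list of rows, each a list of 7 numbers: the shift along the tool's x, y, z normalised to -1 to 1, where 1 is 200 mm, then the turn, a rotation vector about the tool's x, y, z normalised to -1 to 1, where 1 is 180 degrees, then the closure, from -1 (fully open) to 1 (shut). In form: [[dx, dy, dz, ax, ay, az, grip], ...]. A call has 1 to 8 rows; each row is the pose to reach, as a shift and turn from the pose commanded when the call began, along the tool's axes at that moment, turning the shorter way round; what a row does not reach only later rows make up. A row lasts 1/10 s, in which the tool goes at most 50 mm and 8.59 degrees, less where a joint would pass 70% of its speed; a pose out of reach is approached as far as the arm can. A call with a number of a shift or a turn outside -1 to 1 is refused whole. A call with a gripper value outside its range is refused whole. The fingers move at their own pace and stop on an object; the grip force is fixed at half the most. Time passes only in rows, so rows that repeat a pose let the fingers close. It gives the time, the measured TCP pose, the force, the opening and the grip force at its end, in the units of the state.
- readout.read_state(): the state, without advancing time (a new reading comes with each control period).
- capture(name): name is "scene" or "top" or "wrist"; returns (picture, depth): 480x640x3 uint8, red, green, blue; 480x640 float32, m along the optical axis (not along the pixel's ray), 0 where there is no reading.
- calibration(name): a dict with "mtx" (3x3 intrinsics, pixels), "T" (4x4, takes a point from camera to world coordinates); the wrist camera has in their place "mount" (4x4, takes a point from camera to tool coordinates, whose origin is the TCP and whose axes are the flange's). Camera axes: x right, y down, z forward; pixel columns grow to the right and rows downward; lengths in m; the calibration is good to about 2 mm. A picture is of the moment at which its call begins: read the wrist's pose just before it. calibration takes no time and is no camera call.
- bot.hand_in(): hands the job in; it is judged then, once.
Trained networks look in the newest picture that a camera, given by its name, has taken for a name from the list of things; names that differ only in an ending like _2 or _b are one class to them, and where a whole thing is asked for, a point or a joint stands for the part that bears it (a point fixed in the world has none). Each returns a list of dicts, best first, with "conf" (0 to 1); they miss things now and then, are a little off and sometimes report something else, mostly with a low value. They report only what shows in the picture. A call takes as long as a camera call. They do not tell look-alikes from the thing itself.
- look_for(thing, camera): "extent" ([left, top, right, bottom] in pixels, round what is visible of it).
The state is a dict: "time_s": time; "joint_positions": joint angles; "qvel": joint speeds; "tau": joint torques, N m; "position": TCP position; "tcp_rot": TCP orientation; "force": force on the tool from outside, world axes, zero at the start; "moment": the same for the moment, N m; "opening": opening from 0.0 (shut) to 1.0 (fully open); "grasp_force": force on a finger pad.
Only numpy, scipy, OpenCV 4.12 (cv2) and the standard library are available. Lean on these libraries where they do the work, as an engineer would, in place of code of your own. Each camera call takes 0.05 s, during which the arm holds its last target. There are 200 camera calls.

## Task

Before resin is mixed at the carving bench, dry-test both empty syringes in the timber rack by pushing each plunger down gently, never pressing harder than 20 N. Push the one that runs freely fully home and leave it in its hole; when the other stiffens part-way, stop, leave its plunger there, and stand that syringe fully down in the hole of the stone offcut, the place for rejects. Do not disturb the mallet or the chisels.

Things in the scene. Friction and masses are not known exactly. Their poses are not given: they have to be found in the camera images.
- rack: Fixed timber block, 100 mm (own x) by 250 mm (own y) by 65 mm high, with two 40 mm holes right through. Origin: centre of its underside, on the table.
- rack_hole_a (a point): Centre of the mouth of the rack's hole at its own +y end, in the top face, 65 mm above the table; z up. 40 mm diameter, 140 mm from the other hole.
- rack_hole_b (a point): The same for the hole at the rack's own -y end.
- stone: Fixed pale rough stone offcut, 130 mm (own x) by 110 mm (own y) by 65 mm high, with a single drilled hole. Origin: centre of its underside, on the table.
- stone_hole (a point): Centre of the mouth of the hole in the stone's top face, 65 mm above the table; z up. 40 mm diameter, right through; a syringe fully down rests with its shoulder on the face, its grip point 40 mm above this point.
- syringe_a_grip (a point): Syringe a (two look alike), white, empty, 0.25 to 0.4 kg, upright in the rack's +y hole. Point on its axis, mid-height of the barrel to grip; z up along the axis to the plunger. Barrel 48 mm across, from 40 mm below (shoulder, rests on the rack) to 26 mm above. Under the shoulder a 36 mm spigot, 32 mm long, tapers to a 12 mm nozzle ending 100 mm below this point.
- plunger_a (a joint): Plunger travel, m: 0 out, 0.036 home, grows as pushed down; starts at 0 to 0.006, stays where left. One of a and b is sound: 4 to 5 N moves it, plus a soft cushion of 1.2 N/mm in the last 5 mm. The other is blocked: past about 0.012 resistance rises 1.2 N/mm above 4 to 5 N, so it cannot get home within the force limit; let go, it may spring back some mm.
- button_a (a point): Centre of the top face of plunger a's thumb button: a flat grey disc 36 mm in diameter, 8 mm thick, on a 12 mm stem. It lies 70 mm above the grip point of syringe a when the plunger is drawn out, 34 mm above when home.
- syringe_b_grip (a point): Syringe b (two look alike), white, empty, 0.25 to 0.4 kg, upright in the rack's -y hole. Point on its axis, mid-height of the barrel to grip; z up along the axis to the plunger. Barrel 48 mm across, from 40 mm below (shoulder, rests on the rack) to 26 mm above. Under the shoulder a 36 mm spigot, 32 mm long, tapers to a 12 mm nozzle ending 100 mm below this point.
- plunger_b (a joint): Plunger travel, m: 0 out, 0.036 home, grows as pushed down; starts at 0 to 0.006, stays where left. One of a and b is sound: 4 to 5 N moves it, plus a soft cushion of 1.2 N/mm in the last 5 mm. The other is blocked: past about 0.012 resistance rises 1.2 N/mm above 4 to 5 N, so it cannot get home within the force limit; let go, it may spring back some mm.
- button_b (a point): Centre of the top face of plunger b's thumb button: a flat grey disc 36 mm in diameter, 8 mm thick, on a 12 mm stem. It lies 70 mm above the grip point of syringe b when the plunger is drawn out, 34 mm above when home.
- mallet: Bystander: carver's mallet standing on its dark steel head (68 mm diameter, 62 mm high), wooden handle up, 165 mm high in all. Origin: centre of its underside.
- chisel_flat: Bystander: flat steel chisel lying on the table, 190 mm long, 15 mm thick, origin under its middle.
- chisel_point: Bystander: narrow steel chisel lying on the table, 170 mm long, 15 mm thick, origin under its middle.
There are look-alikes about, which are no part of the job. What is shaped like the part that bears syringe_b_grip but blue is not meant.

How it is judged:
By the outcome, as a careful person would: the job done as asked, in the order asked, and still so for the second after the job is handed in, with the robot touching nothing.
It also fails if it takes over 72 s, if anything falls off the work surface, if the arm or the gripper's body presses on something with over 40 N, if the wrist force passes 120 N, or if a joint passes its speed limit or range.

## Working session

There is one attempt and no reset: what is moved stays moved. The work goes in short steps, Python scripts to look and compute and a shell command to move; the robot and the scene stay as the last step left them, time stands still between calls to the robot, and variables do not carry over. Pictures are saved under pics/ and viewed, at most 10 in all, crops included, and the job is handed in when it is done.

```bash
mkdir -p pics; cat > h.py <<'E'
import numpy as np, cv2
from rig import readout, capture, calibration, bot, look_for
def cloud(name):
    s=readout.read_state(); im,d=capture(name); c=calibration(name)
    if 'T' in c: T=c['T']
    else:
        W=np.eye(4); W[:3,:3]=s['tcp_rot']; W[:3,3]=s['position']; T=W@np.array(c['mount'])
    K=np.array(c['mtx']); v,u=np.mgrid[:480,:640]
    P=np.stack([(u-K[0,2])/K[0,0]*d,(v-K[1,2])/K[1,1]*d,d,np.ones_like(d)],-1)@np.array(T).T
    P=P[...,:3]; P[d==0]=np.nan
    return im,P
def save(im,f): cv2.imwrite('pics/'+f,im[...,::-1])
E
python3 - <<'E'
from h import *
a,P=cloud('top'); b,Q=cloud('scene'); save(a,'top.png'); save(b,'scene.png')
np.savez('c.npz',a=a,P=P,b=b,Q=Q)
for t in ['rack','stone','syringe_a_grip','button_a','mallet']:
    for c in ['top','scene']:
        for r in look_for(t,c):
            e=r['extent']; u,v=int((e[0]+e[2])/2),int((e[1]+e[3])/2)
            print(t,c,np.round(e),round(r['conf'],2),np.round((P if c=='top' else Q)[v,u],3))
s=readout.read_state();print(s['position'],s['tcp_rot'],s['force'],s['opening'],s['time_s'])
E
```

```text
rack top [224. 236. 334. 281.] 0.9 [0.513 0.118 0.065]
rack scene [351. 174. 363. 194.] 0.6 [0.526 0.174 0.164]
rack scene [272. 204. 386. 286.] 0.2 [0.561 0.069 0.068]
stone top [383. 227. 454. 294.] 0.75 [ 0.517 -0.214 -0.004]
stone scene [173. 266. 246. 346.] 0.59 [ 0.55  -0.223  0.064]
syringe_a_grip top [237. 245. 262. 269.] 0.73 [0.512 0.172 0.17 ]
syringe_a_grip scene [343. 174. 366. 222.] 0.84 [0.525 0.169 0.129]
button_a top [239. 252. 253. 264.] 0.64 [0.509 0.178 0.174]
button_a top [319. 307. 336. 324.] 0.63 [0.393 0.003 0.175]
button_a top [256. 302. 274. 321.] 0.49 [0.398 0.135 0.171]
button_a scene [298. 191. 313. 217.] 0.73 [0.522 0.033 0.169]
button_a scene [300. 156. 314. 176.] 0.72 [0.41  0.128 0.166]
button_a scene [352. 171. 365. 192.] 0.56 [nan nan nan]
button_a scene [251. 178. 265. 201.] 0.52 [0.4   0.003 0.153]
mallet top [174. 142. 203. 170.] 0.6 [0.743 0.333 0.07 ]
mallet scene [461. 205. 490. 273.] 0.83 [0.734 0.343 0.058]
[ 0.26103804 -0.56787847  0.29227844] [[ 9.08622132e-01  4.17619229e-01  2.00540347e-05]
 [ 4.17619229e-01 -9.08622128e-01 -8.90213909e-05]
 [-1.89555049e-05  8.92617565e-05 -9.99999996e-01]] [0.0397557  0.3540001  0.22152679] 1.0038161156470884 0.6
```

View pics/top.png

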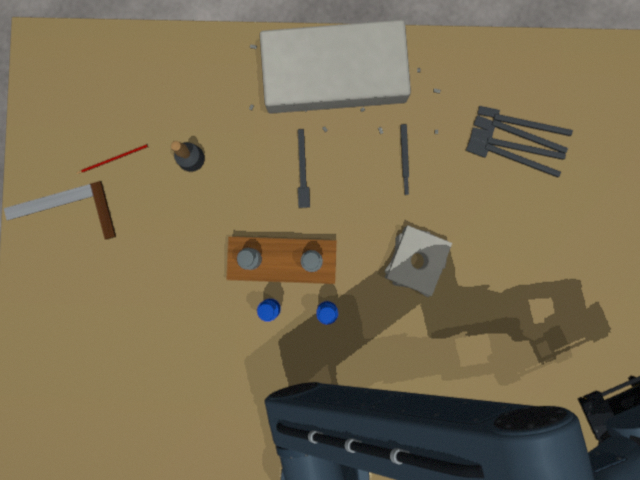

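View pics/scene.png

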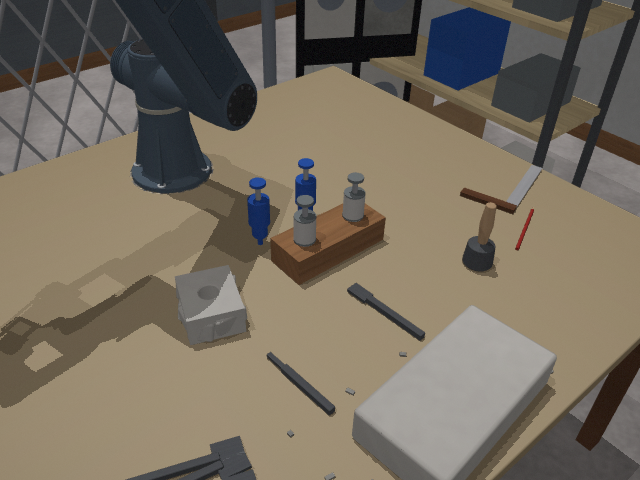

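Candidates: grey-buttoned white syringes in the rack at top px (248,258) and (312,261). The blue look-alikes at (268,310) and (327,313) are not meant. The stone with the hole is at (420,260), and the big pale slab at (335,65) isn't it. Next I measure, with a close crop.

```bash
python3 - <<'E'
from h import *
z=np.load('c.npz');a,P=z['a'],z['P'];Q=z['Q']
save(cv2.resize(a[215:335,215:475],None,fx=3,fy=3,interpolation=cv2.INTER_CUBIC),'crop.png')
def box(P,x,y,lo,hi): 
    with np.errstate(invalid='ignore'): m=(P[...,0]>x[0])&(P[...,0]<x[1])&(P[...,1]>y[0])&(P[...,1]<y[1])&(P[...,2]>lo)&(P[...,2]<hi)
    return P[m]
for n,y in (('L',(.12,.22)),('R',(-.02,.08))):
  for c,p in (('top',P),('scene',Q)):
    b=box(p,(.45,.58),y,.148,.19)
    if len(b)<5: continue
    zt=np.percentile(b[:,2],60);b=b[abs(b[:,2]-np.median(b[:,2]))<.004]
    print(n,c,len(b),((b.max(0)+b.min(0))/2).round(4),b.mean(0).round(4),np.ptp(b[:,:2],axis=0).round(3))
for c,p in (('top',P),('scene',Q)):
    for n,x,y in (('rack',(.42,.62),(-.05,.27)),('stone',(.42,.62),(-.32,-.1))):
        b=box(p,x,y,.055,.073); r=cv2.minAreaRect(b[:,:2].astype('f4')); print(c,n,len(b),r,np.median(b[:,2]))
# stone hole: points below top inside the stone
    r=cv2.minAreaRect(b[:,:2].astype('f4')); 
    d=np.linalg.norm(p[...,:2]-np.array(r[0]),axis=-1)
    m=(d<.035)&(p[...,2]<.06);v,u=np.nonzero(m);print('holepix',len(u),u.mean(),v.mean(),u.min(),u.max(),v.min(),v.max())
    K=calibration(c);T=np.array(K['T']);
    ray=T[:3,:3]@np.linalg.inv(K['mtx'])@[(u.min()+u.max())/2,(v.min()+v.max())/2,1];t=(.065-T[2,3])/ray[2];print((T[:3,3]+t*ray).round(4))
E
```

```text
L top 191 [0.5083 0.1806 0.1713] [0.5084 0.1809 0.1714] [0.032 0.034]
L scene 133 [0.5124 0.1816 0.169 ] [0.5132 0.1807 0.1695] [0.036 0.035]
R top 185 [0.5074 0.042  0.1711] [0.5072 0.0411 0.1711] [0.032 0.034]
R scene 157 [0.5106 0.0419 0.1694] [0.512  0.0409 0.1697] [0.041 0.036]
top rack 3910 ((0.5079411864280701, 0.11160177737474442), (0.25028476119041443, 0.10017077624797821), 89.28938293457031) 0.06468143256001824
top stone 2505 ((0.5137625932693481, -0.20423924922943115), (0.11303088068962097, 0.13293834030628204), 69.51881408691406) 0.06495634742082257
holepix 258 418.63953488372096 260.72093023255815 404 432 247 275
[ 0.5135 -0.2033  0.065 ]
scene rack 2704 ((0.49259641766548157, 0.11227460950613022), (0.2553274631500244, 0.1442802995443344), 89.4921875) 0.06345541168003083
scene stone 2689 ((0.5176607370376587, -0.2039918452501297), (0.11055969446897507, 0.1375173181295395), 69.74296569824219) 0.06327066482567889
holepix 234 208.14529914529913 292.5726495726496 194 220 285 300
[ 0.5195 -0.2079  0.065 ]
```

View pics/crop.png

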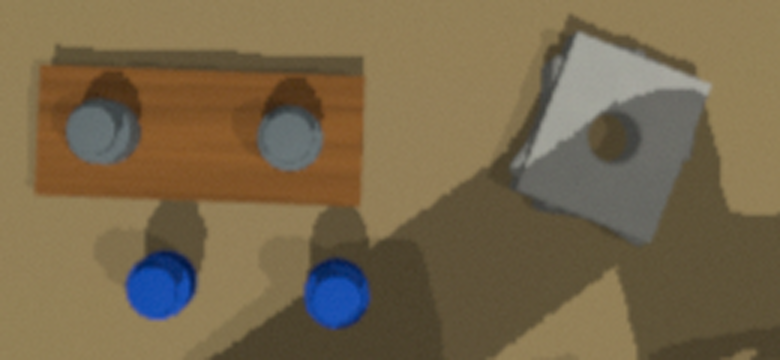

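The crop confirms it: the white syringes with grey buttons stand in the rack at crop px (100,132) and (290,137), and the stone's hole is at (613,137). I head for the stone first for a wrist look at the hole on the way.

```bash
python3 -m pendant '[[0.956,-0.562,0,0,0,0,1],[0.956,-0.562,0,0,0,0,1],[0.956,-0.562,0,0,0,0,1],[0.956,-0.562,0,0,0,0,1],[0.956,-0.562,0,0,0,0,1]]'
python3 -m pendant '[[0.956,-0.562,0,0,0,0.137,1],[0.956,-0.562,0,0,0,0.137,1],[0.956,-0.562,0,0,0,0.137,1],[0.956,-0.562,0,0,0,0.137,1],[0.956,-0.562,0,0,0,0.137,1],[0.956,-0.562,0,0,0,0.137,1],[0.956,-0.562,0,0,0,0.137,1]]'
python3 - <<'E'
from h import *
a,P=cloud('wrist'); save(a,'w1.png'); np.savez('w1.npz',a=a,P=P)
s=readout.read_state();print(s['position'],s['tcp_rot'],s['joint_positions'],calibration('wrist'))
E
```

```text
time_s: 1.1
position: [0.3893, -0.3819, 0.2923]
tcp_rot: [[0.907, 0.42, -0.0], [0.42, -0.907, 0.002], [0.001, -0.002, -1.0]]
force: [-0.5, -0.6, -0.2]
opening: 0.627
grasp_force: 0.0
time_s: 1.8
position: [0.5149, -0.2033, 0.2923]
tcp_rot: [[1.0, 0.003, -0.0], [0.003, -1.0, -0.001], [-0.0, 0.001, -1.0]]
force: [-0.5, 0.7, 0.2]
opening: 0.031
grasp_force: 0.0
[ 0.51447954 -0.20410505  0.29229453] [[ 9.99999467e-01  1.00452276e-03 -2.37035366e-04]
 [ 1.00439457e-03 -9.99999350e-01 -5.40332024e-04]
 [-2.37577988e-04  5.40093659e-04 -9.99999826e-01]] [-3.31937179e+01  2.47105183e+01  9.24456957e+01 -3.74750210e-02
  6.28382069e+01  5.67658367e+01] {'mtx': array([[367.44887083,   0.        , 317.23941603],
       [  0.        , 367.44887083, 237.18205972],
       [  0.        ,   0.        ,   1.        ]]), 'mount': array([[ 5.23348469e-04, -9.69482821e-01, -2.45158697e-01,
         6.80256493e-02],
       [ 9.99999602e-01,  6.84423826e-04, -5.71829114e-04,
        -2.28759327e-04],
       [ 7.22170955e-04, -2.45158301e-01,  9.69482793e-01,
        -9.39163179e-02],
       [ 0.00000000e+00,  0.00000000e+00,  0.00000000e+00,
         1.00000000e+00]])}
```

View pics/w1.png

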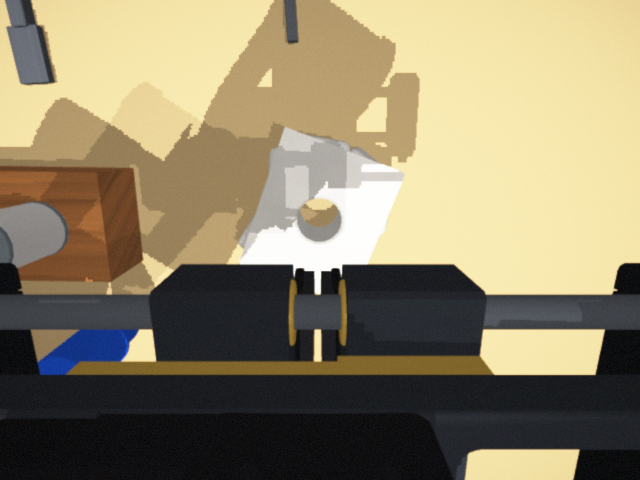

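The wrist view shows the hole, centred at about (320,219) with its rim at 297–342 px. The white syringe in the rack is at the left edge.

```bash
python3 - <<'E'
from h import *
z=np.load('w1.npz');P=z['P']
ok=((P[...,2]>.058)&(P[...,2]<.072)).astype('u1')
h=1-ok; n,l=cv2.connectedComponents(h[190:250,285:355]); lab=l[219-190,320-285]
c=cv2.findContours((l==lab).astype('u1'),cv2.RETR_EXTERNAL,cv2.CHAIN_APPROX_NONE)[0][0]
e=cv2.fitEllipse(c); u,v=e[0][0]+285,e[0][1]+190; print(u,v,e)
k=calibration('wrist');s=readout.read_state();W=np.eye(4);W[:3,:3]=s['tcp_rot'];W[:3,3]=s['position'];T=W@k['mount']
r=T[:3,:3]@np.linalg.inv(k['mtx'])@[u,v,1];t=(.065-T[2,3])/r[2];print(T[:3,3]+t*r, np.nanmedian(P[230:250,345:375,2]))
E
```

```text
319.03623962402344 219.0575180053711 ((34.03623962402344, 29.057518005371094), (40.979644775390625, 42.769935607910156), 87.83021545410156)
[ 0.51787647 -0.20539766  0.065     ] 0.06644972095439092
```

```bash
python3 -m pendant '[[-0.16,-0.66,0,0,0,0,1],[-0.16,-0.66,0,0,0,0,1],[-0.16,-0.66,0,0,0,0,1]]' >/dev/null
python3 -m pendant '[[-0.16,-0.76,0,0,0,0,1],[-0.16,-0.76,0,0,0,0,1],[-0.16,-0.76,0,0,0,0,1],[-0.16,-0.76,0,0,0,0,1],[-0.16,-0.76,0,0,0,0,1]]'
python3 - <<'E'
from h import *
a,P=cloud('wrist'); save(a,'w2.png'); np.savez('w2.npz',a=a,P=P)
k=calibration('wrist');s=readout.read_state();W=np.eye(4);W[:3,:3]=s['tcp_rot'];W[:3,3]=s['position'];T=W@k['mount'];print(s['position'])
with np.errstate(invalid='ignore'): m=((P[...,2]>.155)&(P[...,2]<.18)&(P[...,0]>.47)).astype('u1')
n,l,st,ce=cv2.connectedComponentsWithStats(m)
for i in range(1,n):
    if st[i,4]<300: continue
    c=cv2.findContours((l==i).astype('u1'),0,1)[0][0]; e=cv2.fitEllipse(c); zz=np.median(P[l==i][:,2])
    r=T[:3,:3]@np.linalg.inv(k['mtx'])@[*e[0],1];t=(zz-T[2,3])/r[2];print(st[i],e,T[:3,3]+t*r,P[l==i].mean(0))
E
```

```text
time_s: 2.65
position: [0.4502, 0.0801, 0.2924]
tcp_rot: [[1.0, 0.002, 0.0], [0.002, -1.0, -0.001], [0.0, 0.001, -1.0]]
force: [-0.4, 0.6, -0.0]
opening: 0.007
grasp_force: 0.0
[0.45090587 0.07908272 0.29246029]
[ 108  124   67   64 3290] ((140.5786590576172, 155.66598510742188), (60.514530181884766, 67.71916198730469), 123.97150421142578) [0.51269765 0.1798411  0.17246597] [0.51169155 0.18100328 0.1722733 ]
[ 352  128   63   63 3095] ((383.3326416015625, 159.06219482421875), (60.75128936767578, 63.2889289855957), 40.71424102783203) [0.51090045 0.04172055 0.17259132] [0.51013287 0.04281865 0.17253514]
```

View pics/w2.png

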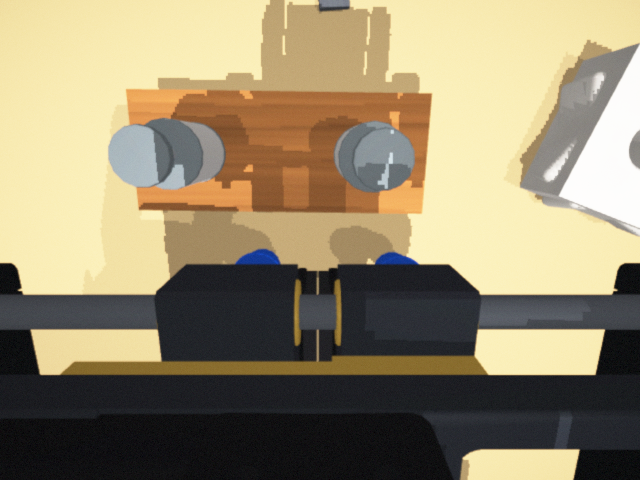

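The buttons show at (141,156) and (383,159) and the measurements agree across cameras. I move over the right-hand one and descend to about 10 mm above it.

```bash
python3 -m pendant '[[0.293,0.188,0,0,0,0,1],[0.293,0.188,0,0,0,0,1],[0.293,0.188,0.1,0,0,0,1],[0.293,0.188,0.18,0,0,0,1],[0.293,0.188,0.18,0,0,0,1],[0.293,0.188,0.18,0,0,0,1]]'
python3 -m pendant '[[0,0,0.01,0,0,0,1],[0,0,0.02,0,0,0,1],[0,0,0.03,0,0,0,1],[0,0,0.04,0,0,0,1],[0,0,0.05,0,0,0,1],[0,0,0.06,0,0,0,1],[0,0,0.06,0,0,0,1]]'
```

```text
time_s: 3.3
position: [0.5096, 0.0406, 0.2562]
tcp_rot: [[1.0, -0.003, -0.0], [-0.003, -1.0, -0.0], [-0.0, 0.0, -1.0]]
force: [0.2, 0.3, 0.4]
opening: 0.005
grasp_force: 0.0
time_s: 4.0
position: [0.5089, 0.0426, 0.2439]
tcp_rot: [[1.0, 0.001, -0.001], [0.001, -1.0, 0.0], [-0.001, -0.0, -1.0]]
force: [-0.3, 0.3, 0.1]
opening: 0.007
grasp_force: 0.0
```

```bash
python3 -m pendant '[[0,0,0.01,0,0,0,1],[0,0,0.02,0,0,0,1],[0,0,0.03,0,0,0,1],[0,0,0.04,0,0,0,1],[0,0,0.05,0,0,0,1],[0,0,0.06,0,0,0,1],[0,0,0.06,0,0,0,1]]'
python3 -m pendant '[[0,0,0.01,0,0,0,1],[0,0,0.02,0,0,0,1],[0,0,0.03,0,0,0,1],[0,0,0.03,0,0,0,1]]'
```

```text
time_s: 4.7
position: [0.5092, 0.0425, 0.232]
tcp_rot: [[1.0, 0.0, 0.0], [0.0, -1.0, 0.0], [0.0, -0.0, -1.0]]
force: [-0.2, 1.1, 2.2]
opening: 0.005
grasp_force: 1.0
time_s: 5.1
position: [0.5093, 0.0425, 0.2268]
tcp_rot: [[1.0, 0.0, 0.001], [0.0, -1.0, -0.0], [0.001, 0.0, -1.0]]
force: [-1.0, -0.0, 7.6]
opening: 0.006
grasp_force: 3.7
```

```bash
python3 -m pendant '[[0,0,0.005,0,0,0,1],[0,0,0.01,0,0,0,1],[0,0,0.01,0,0,0,1]]'
```

```text
time_s: 5.4
position: [0.5093, 0.0425, 0.2253]
tcp_rot: [[1.0, 0.0, 0.001], [0.0, -1.0, -0.0], [0.001, 0.0, -1.0]]
force: [-1.4, 0.0, 10.1]
opening: 0.008
grasp_force: 5.4
```

The right-hand plunger stiffens (2 → 7.6 → 10 N at about 20 mm), so it's the blocked one. I retract and test the left one.

```bash
python3 -m pendant '[[0,0,-0.1,0,0,0,1],[0,0,-0.3,0,0,0,1],[0.005,-0.69,-0.3,0,0,0,1],[0.005,-0.69,-0.3,0,0,0,1],[0.005,-0.69,-0.3,0,0,0,1],[0.005,-0.69,-0.2,0,0,0,1],[0.005,-0.69,-0.12,0,0,0,1],[0.005,-0.69,-0.12,0,0,0,1]]'
python3 -m pendant '[[0,0,0.01,0,0,0,1],[0,0,0.02,0,0,0,1],[0,0,0.03,0,0,0,1],[0,0,0.04,0,0,0,1],[0,0,0.05,0,0,0,1],[0,0,0.06,0,0,0,1],[0,0,0.06,0,0,0,1]]'
python3 -m pendant '[[0,0,0.01,0,0,0,1],[0,0,0.02,0,0,0,1],[0,0,0.03,0,0,0,1],[0,0,0.035,0,0,0,1],[0,0,0.035,0,0,0,1]]'
```

```text
time_s: 6.2
position: [0.5082, 0.1807, 0.2457]
tcp_rot: [[1.0, 0.001, -0.006], [0.001, -1.0, -0.001], [-0.006, 0.001, -1.0]]
force: [-0.4, -0.5, -0.5]
opening: 0.009
grasp_force: 0.0
time_s: 6.9
position: [0.5104, 0.1803, 0.2365]
tcp_rot: [[1.0, 0.0, 0.001], [0.0, -1.0, -0.0], [0.001, 0.0, -1.0]]
force: [0.3, -1.4, 2.3]
opening: 0.004
grasp_force: 1.5
time_s: 7.4
position: [0.5103, 0.1805, 0.229]
tcp_rot: [[1.0, 0.0, 0.0], [0.0, -1.0, 0.0], [0.0, -0.0, -1.0]]
force: [0.6, -0.9, 2.2]
opening: 0.008
grasp_force: 1.2
```

```bash
python3 -m pendant '[[0,0,0.01,0,0,0,1],[0,0,0.02,0,0,0,1],[0,0,0.03,0,0,0,1],[0,0,0.035,0,0,0,1]]'
python3 -m pendant '[[0,0,0.01,0,0,0,1],[0,0,0.02,0,0,0,1],[0,0,0.03,0,0,0,1],[0,0,0.03,0,0,0,1]]'
```

```text
time_s: 7.8
position: [0.5102, 0.1805, 0.2221]
tcp_rot: [[1.0, 0.0, 0.0], [0.0, -1.0, 0.0], [0.0, -0.0, -1.0]]
force: [1.1, -1.1, 4.5]
opening: 0.009
grasp_force: 1.9
time_s: 8.2
position: [0.51, 0.1805, 0.2159]
tcp_rot: [[1.0, 0.0, -0.0], [0.0, -1.0, 0.0], [-0.0, -0.0, -1.0]]
force: [1.8, -0.6, 2.6]
opening: 0.001
grasp_force: 1.2
```

Free-running. I push it home (TCP ≈ 0.209) in fine steps.

```bash
python3 -m pendant '[[0,0,0.01,0,0,0,1],[0,0,0.02,0,0,0,1],[0,0,0.025,0,0,0,1],[0,0,0.025,0,0,0,1]]'
python3 -m pendant '[[0,0,0.003,0,0,0,1],[0,0,0.006,0,0,0,1],[0,0,0.006,0,0,0,1]]'
```

```text
time_s: 8.6
position: [0.5103, 0.1804, 0.2114]
tcp_rot: [[1.0, 0.0, 0.001], [0.0, -1.0, -0.0], [0.001, 0.0, -1.0]]
force: [1.8, -1.9, 4.8]
opening: 0.007
grasp_force: 2.4
time_s: 8.9
position: [0.5104, 0.1804, 0.2105]
tcp_rot: [[1.0, 0.001, 0.001], [0.001, -1.0, -0.0], [0.001, 0.0, -1.0]]
force: [1.0, -1.5, 7.1]
opening: 0.005
grasp_force: 3.4
```

```bash
python3 -m pendant '[[0,0,0.003,0,0,0,1],[0,0,0.006,0,0,0,1],[0,0,0.006,0,0,0,1]]'
python3 -m pendant '[[0,0,0.003,0,0,0,1],[0,0,0.003,0,0,0,1]]'
```

```text
time_s: 9.2
position: [0.5104, 0.1804, 0.2095]
tcp_rot: [[1.0, 0.001, 0.001], [0.001, -1.0, -0.0], [0.001, 0.0, -1.0]]
force: [0.1, -2.1, 8.4]
opening: 0.007
grasp_force: 4.0
time_s: 9.4
position: [0.5104, 0.1804, 0.2091]
tcp_rot: [[1.0, 0.001, 0.001], [0.001, -1.0, -0.0], [0.001, 0.0, -1.0]]
force: [0.4, -1.0, 9.7]
opening: 0.007
grasp_force: 4.5
```

```bash
python3 -m pendant '[[0,0,0.003,0,0,0,1],[0,0,0.003,0,0,0,1]]'
python3 -m pendant '[[0,0,0.002,0,0,0,1],[0,0,0.002,0,0,0,1]]'
```

```text
time_s: 9.6
position: [0.5104, 0.1804, 0.209]
tcp_rot: [[1.0, 0.001, 0.002], [0.001, -1.0, -0.0], [0.002, 0.0, -1.0]]
force: [-0.6, -2.0, 12.2]
opening: 0.005
grasp_force: 6.3
time_s: 9.8
position: [0.5104, 0.1804, 0.209]
tcp_rot: [[1.0, 0.001, 0.002], [0.001, -1.0, -0.0], [0.002, 0.0, -1.0]]
force: [-0.1, -1.8, 15.6]
opening: 0.007
grasp_force: 7.5
```

It's home: position stalls at 0.209 while force rises, peaking at 15.6 N. I retract, open, and check both buttons.

```bash
python3 -m pendant '[[0,0,-0.03,0,0,0,1],[0,0,-0.2,0,0,0,1],[0,0,-0.45,0,0,0,1],[-0.3,0.6,-0.45,0,0,0,-1],[-0.3,0.6,-0.45,0,0,0,-1],[-0.3,0.6,-0.45,0,0,0,-1],[-0.3,0.6,-0.45,0,0,0,-1],[-0.3,0.6,-0.45,0,0,0,-1]]'
python3 - <<'E'
from h import *
a,P=cloud('wrist'); save(a,'w3.png')
k=calibration('wrist');s=readout.read_state();W=np.eye(4);W[:3,:3]=s['tcp_rot'];W[:3,3]=s['position'];T=W@k['mount'];print(s['position'])
with np.errstate(invalid='ignore'): m=((P[...,2]>.134)&(P[...,2]<.18)&(P[...,0]>.47)).astype('u1')
n,l,st,ce=cv2.connectedComponentsWithStats(m)
for i in range(1,n):
    if st[i,4]<300: continue
    c=cv2.findContours((l==i).astype('u1'),0,1)[0][0]; e=cv2.fitEllipse(c); zz=np.median(P[l==i][:,2])
    r=T[:3,:3]@np.linalg.inv(k['mtx'])@[*e[0],1];t=(zz-T[2,3])/r[2];print(st[i],e,T[:3,3]+t*r)
E
```

```text
time_s: 10.6
position: [0.4493, 0.0605, 0.2967]
tcp_rot: [[1.0, -0.002, -0.002], [-0.002, -1.0, 0.001], [-0.002, -0.001, -1.0]]
force: [0.9, 0.0, 0.5]
opening: 0.374
grasp_force: 0.0
[0.44992603 0.06093182 0.29685027]
[ 107  126   58   55 2459] ((135.82351684570312, 152.71841430664062), (51.94106674194336, 58.45867156982422), 123.31430053710938) [0.5123172  0.18140968 0.14176391]
[ 319  126   58   60 2665] ((347.42315673828125, 155.88841247558594), (56.6306266784668, 58.48125457763672), 20.24624252319336) [0.51090221 0.04301336 0.16074144]
```

```bash
python3 -m pendant '[[0.3,0.092,0,0,0,0,-1],[0.3,0.092,0,0,0,0,-1],[0.3,0.092,0,0,0,0,-1],[0.3,0.092,0.1,0,0,0,-1],[0.3,0.092,0.2,0,0,0,-1],[0.3,0.092,0.2,0,0,0,-1]]'
python3 -m pendant '[[0,0,0.1,0,0,0,-1],[0,0,0.2,0,0,0,-1],[0,0,0.3,0,0,0,-1],[0,0,0.38,0,0,0,-1],[0,0,0.435,0,0,0,-1],[0,0,0.435,0,0,0,-1],[0,0,0.435,0,0,0,-1]]'
```

```text
time_s: 11.25
position: [0.5072, 0.0435, 0.2548]
tcp_rot: [[1.0, 0.002, -0.008], [0.002, -1.0, 0.001], [-0.008, -0.001, -1.0]]
force: [-0.3, 0.3, -0.7]
opening: 0.953
grasp_force: 0.0
time_s: 11.95
position: [0.5103, 0.0424, 0.1708]
tcp_rot: [[1.0, 0.001, 0.0], [0.001, -1.0, 0.0], [0.0, -0.0, -1.0]]
force: [0.9, 0.6, 0.0]
opening: 1.001
grasp_force: 0.0
```

```bash
python3 -m pendant '[[0,0,0,0,0,0,1],[0,0,0,0,0,0,1],[0,0,0,0,0,0,1],[0,0,0,0,0,0,1],[0,0,0,0,0,0,1],[0,0,0,0,0,0,1],[0,0,0,0,0,0,1]]'
```

```text
time_s: 12.65
position: [0.5101, 0.0421, 0.1703]
tcp_rot: [[1.0, 0.0, -0.0], [0.0, -1.0, 0.0], [-0.0, -0.0, -1.0]]
force: [-0.2, 1.1, 0.7]
opening: 0.545
grasp_force: 30.0
```

```bash
python3 -m pendant '[[0,0,-0.05,0,0,0,1],[0,0,-0.1,0,0,0,1],[0,0,-0.2,0,0,0,1],[0,0,-0.3,0,0,0,1],[0,0,-0.4,0,0,0,1],[0,0,-0.5,0,0,0,1],[0,0,-0.55,0,0,0,1],[0,0,-0.55,0,0,0,1]]'
python3 -m pendant '[[0,0.15,0,0,0,0,1],[0.01,0.3,0,0,0,0,1],[0.015,0.45,0,0,0,0,1],[0.015,0.6,0,0,0,0,1],[0.015,0.75,0,0,0,0,1],[0.015,0.75,0,0,0,0,1]]'
```

```text
time_s: 13.45
position: [0.5108, 0.042, 0.2819]
tcp_rot: [[1.0, 0.0, 0.004], [0.0, -1.0, -0.0], [0.004, 0.0, -1.0]]
force: [-0.6, -0.9, -3.3]
opening: 0.55
grasp_force: 30.0
time_s: 14.05
position: [0.5133, -0.1114, 0.2793]
tcp_rot: [[1.0, -0.003, -0.0], [-0.003, -1.0, -0.002], [-0.0, 0.002, -1.0]]
force: [0.4, -0.1, -3.8]
opening: 0.553
grasp_force: 30.0
```

```bash
python3 -m pendant '[[0.018,0.15,0,0,0,0,1],[0.018,0.3,0,0,0,0,1],[0.018,0.42,0,0,0,0,1],[0.018,0.48,0,0,0,0,1],[0.018,0.48,0.1,0,0,0,1],[0.018,0.48,0.16,0,0,0,1],[0.018,0.48,0.16,0,0,0,1],[0.018,0.48,0.16,0,0,0,1]]'
python3 - <<'E'
from h import *
a,P=cloud('wrist'); b,Q=cloud('scene')
save(np.hstack([cv2.resize(a,(400,300)),cv2.resize(b[180:360,100:340],(400,300),interpolation=cv2.INTER_CUBIC)]),'w4.png')
E
```

```text
time_s: 14.85
position: [0.5166, -0.2029, 0.2478]
tcp_rot: [[1.0, 0.001, -0.001], [0.001, -1.0, 0.001], [-0.001, -0.001, -1.0]]
force: [-0.9, -0.5, -3.1]
opening: 0.55
grasp_force: 30.0
```

View pics/w4.png

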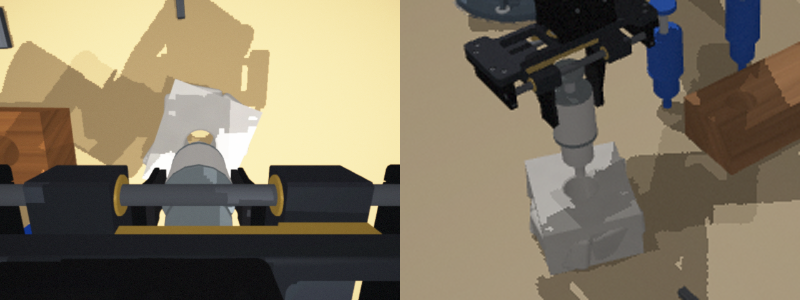

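The left half (wrist view) shows the syringe over the hole rim at (201,137), and the right half (scene view) shows its nozzle right above the hole at (580,185). I lower it carefully.

```bash
python3 -m pendant '[[0,0.005,0.04,0,0,0,1],[0,0.005,0.08,0,0,0,1],[0,0.005,0.12,0,0,0,1],[0,0.005,0.16,0,0,0,1],[0,0.005,0.2,0,0,0,1],[0,0.005,0.2,0,0,0,1]]'
python3 -m pendant '[[0,0,0.015,0,0,0,1],[0,0,0.03,0,0,0,1],[0,0,0.045,0,0,0,1],[0,0,0.045,0,0,0,1]]'
```

```text
time_s: 15.55
position: [0.516, -0.2045, 0.2067]
tcp_rot: [[1.0, 0.0, -0.003], [0.0, -1.0, 0.002], [-0.003, -0.002, -1.0]]
force: [-0.4, -0.4, -3.4]
opening: 0.55
grasp_force: 30.0
time_s: 15.95
position: [0.5166, -0.2048, 0.199]
tcp_rot: [[1.0, 0.0, -0.001], [0.0, -1.0, 0.0], [-0.001, -0.0, -1.0]]
force: [0.1, -0.7, -3.8]
opening: 0.549
grasp_force: 30.0
```

```bash
python3 -m pendant '[[0,0,0.015,0,0,0,1],[0,0,0.03,0,0,0,1],[0,0,0.045,0,0,0,1],[0,0,0.06,0,0,0,1],[0,0,0.06,0,0,0,1]]'
python3 -m pendant '[[0,0,0.015,0,0,0,1],[0,0,0.03,0,0,0,1],[0,0,0.045,0,0,0,1],[0,0,0.06,0,0,0,1],[0,0,0.06,0,0,0,1]]'
```

```text
time_s: 16.45
position: [0.5165, -0.2048, 0.1867]
tcp_rot: [[1.0, 0.0, -0.001], [0.0, -1.0, 0.001], [-0.001, -0.001, -1.0]]
force: [0.2, 0.1, -3.9]
opening: 0.546
grasp_force: 30.0
time_s: 16.95
position: [0.5166, -0.2047, 0.1747]
tcp_rot: [[1.0, 0.0, -0.001], [0.0, -1.0, 0.001], [-0.001, -0.001, -1.0]]
force: [-0.5, 0.7, -3.7]
opening: 0.55
grasp_force: 30.0
```

```bash
python3 -m pendant '[[0,0,0.01,0,0,0,1],[0,0,0.018,0,0,0,1],[0,0,0.018,0,0,0,1]]'
python3 -m pendant '[[0,0,0.003,0,0,0,1],[0,0,0.006,0,0,0,1],[0,0,0.006,0,0,0,1]]'
```

```text
time_s: 17.25
position: [0.5167, -0.2048, 0.1715]
tcp_rot: [[1.0, 0.0, -0.0], [0.0, -1.0, 0.0], [-0.0, -0.0, -1.0]]
force: [-0.9, 0.7, -3.4]
opening: 0.55
grasp_force: 30.0
time_s: 17.55
position: [0.5168, -0.2049, 0.1704]
tcp_rot: [[1.0, 0.0, -0.0], [0.0, -1.0, 0.0], [-0.0, -0.0, -1.0]]
force: [-0.4, 0.3, -3.2]
opening: 0.549
grasp_force: 30.0
```

```bash
python3 -m pendant '[[0,0,0.003,0,0,0,1],[0,0,0.005,0,0,0,1],[0,0,0.005,0,0,0,1]]'
```

```text
time_s: 17.85
position: [0.5168, -0.2049, 0.1703]
tcp_rot: [[1.0, 0.001, 0.0], [0.001, -1.0, -0.0], [0.0, 0.0, -1.0]]
force: [-2.2, 1.0, 5.5]
opening: 0.549
grasp_force: 30.0
```

Seated: force turned to +5.5 N at the expected height. I open, retract straight up, and check.

```bash
python3 -m pendant '[[0,0,0,0,0,0,-1],[0,0,0,0,0,0,-1],[0,0,0,0,0,0,-1],[0,0,0,0,0,0,-1],[0,0,0,0,0,0,-1],[0,0,0,0,0,0,-1],[0,0,0,0,0,0,-1]]'
python3 -m pendant '[[0,0,-0.1,0,0,0,-1],[0,0,-0.3,0,0,0,-1],[0,0,-0.5,0,0,0,-1],[0,0,-0.75,0,0,0,-1],[-0.3,0,-0.75,0,0,0,-1],[-0.3,0,-0.75,0,0,0,-1],[-0.3,0,-0.75,0,0,0,-1]]'
python3 - <<'E'
from h import *
a,P=cloud('wrist'); b,Q=cloud('scene')
save(np.hstack([cv2.resize(a,(400,300)),cv2.resize(b[150:390,150:470],(400,300))]),'w5.png')
with np.errstate(invalid='ignore'): m=(abs(P[...,0]-.517)<.022)&(abs(P[...,1]+.205)<.03)&(P[...,2]>.14)
print(P[m].mean(0),m.sum())
E
```

```text
time_s: 18.55
position: [0.5168, -0.2049, 0.1694]
tcp_rot: [[1.0, 0.0, -0.0], [0.0, -1.0, 0.0], [-0.0, -0.0, -1.0]]
force: [0.2, -0.1, -0.4]
opening: 0.986
grasp_force: 0.0
time_s: 19.25
position: [0.455, -0.2043, 0.3195]
tcp_rot: [[1.0, -0.001, -0.001], [-0.001, -1.0, 0.001], [-0.001, -0.001, -1.0]]
force: [-0.3, -0.1, 0.1]
opening: 1.0
grasp_force: 0.0
[ 0.51666246 -0.20464191  0.16097794] 2219
```

View pics/w5.png

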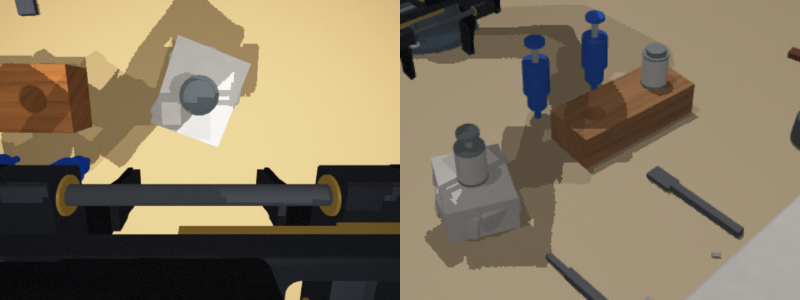

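The reject stands fully down in the stone's hole, at (470,155) in the scene half. Its button height is unchanged at 0.161. The sound syringe is home in the rack at (655,65), and the bystanders are untouched.

```bash
python3 -c "from rig import bot; print(bot.hand_in())"
```

```text
the job is handed in; nothing more can be done
None
```

The job is handed in: the free-running syringe is fully home in its rack hole (peak reading 15.6 N), and the stiff one was stopped at about 10 N and stands fully down in the stone's hole. The mallet and chisels were not disturbed.

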